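# Load the carrier with the sample series in reverse order

### The arm

A 7-joint arm with a two-finger parallel gripper is mounted at the origin on the work surface. World frame = base frame: x ahead of the robot, y to its left, z up, the work surface at z = 0. Lengths are in m, angles in rad, forces in N, time in s.
With the tool pointing down it reaches from about 0.4 to 0.85 m from the base axis. Payload 10.4 kg.
Tool frame: the origin (TCP) lies between the finger pads; the fingertips stand r.nose_length ahead of it and the grasp point (between the pads) lies 6 mm ahead of it (r.nose_length is the distance from the TCP to the fingertips, in m); z points along the fingers, x is the direction in which the jaws open and shut, and the axes are right-handed (so a half turn about z gives the same grasp; the last joint's range is limited). The gripper opens to 87 mm and grips with 3 to 60 N. Pads are 19 mm wide; open, the fingers measure 117 mm over their backs; the gripper's body (75 mm by 190 mm) begins 51 mm behind the grasp point.
Start: joints at [1.283, 0.332, -0.065, 1.46, 0.022, 1.35, -0.088], TCP at [0.164, -0.603, 0.248] pointing down, gripper open.
Joint ranges: [-2.6, 2.6], [-0.5, 2.12], [-1.47, 1.34], [0.16, 2.42], [-1.27, 4.41], [0.06, 2.06], [-2.6, 2.6]. Speed limits (rad/s): [2.22, 2.22, 2.79, 2.79, 3.14, 3.14, 3.14].

### API

Orientations are given as a unit quaternion [x, y, z, w].
In Python, from bench import r gives the robot as it stands. The module is installed in compiled form; this text tells all that it offers.
- The arm moves only by the shell command python3 -m creep 'ROWS' [OPENING] [FORCE]. ROWS is JSON, a list of rows, each an object of numbers: "x", "y", "z": the shift along the world's x, y, z in m; "spin": the turn about the world's z in degrees. In form: [{"x": .., "y": .., "z": .., "spin": ..}, ...]. A call has 1 to 12 rows; each row is the pose to reach, as a shift and turn from the pose commanded when the call began; what a row does not reach only later rows make up. A row lasts 1/8 s, in which the tool goes at most 62.5 mm and 10.7 degrees, less where a joint would pass 70% of its speed; a pose out of reach is approached as far as the arm can. A call with a gripper value outside its range is refused whole. OPENING is the finger opening in m, from 0 to 0.087, set as the call begins (- or left out, the last holds). The fingers move at their own pace and stop on an object; FORCE is the grip in N (left out, the last holds). Time passes only in rows, so rows that repeat a pose let the fingers close. It gives the time, the measured TCP pose, the force and the opening at its end, in the units of the state.
- r.read_state(): the state, without advancing time (a new reading comes with each control period).
- r.camera(name): name is "scene" or "top" or "wrist"; returns a dict with "pixels" (384x512x3 uint8, blue, green, red), "z_map" (384x512 float32, m along the optical axis (not along the pixel's ray), 0 where there is no reading), "K" (3x3 intrinsics, pixels), "R" (3x3) and "t" (3): a world point X has camera coordinates R X + t. Camera axes: x right, y down, z forward; pixel columns grow to the right and rows downward; lengths in m; the calibration is good to about 2 mm. A picture is of the moment at which its call begins.
- r.close_job(): hands the job in, once; it reports no verdict.
The state is a dict: "time": time; "joint_positions": joint angles; "joint_vel": joint speeds; "joint_torque": joint torques, N m; "ee_pos": TCP position; "eef_rot": TCP orientation; "ft_force": force on the tool from outside, world axes, zero at the start; "torque": the same for the moment, N m; "width": finger opening in m.
Only numpy, scipy, OpenCV 4.12 (cv2) and the standard library are available. Lean on these libraries where they do the work, as an engineer would, in place of code of your own. Each camera call takes 0.05 s, during which the arm holds its last target. There are 200 camera calls.

### The job

Move the four sealed sample bottles from the blue bench rack into the grey instrument carrier, one to a pocket, for a re-run of the series in reverse order: the bottle nearest the black post on the blue rack goes into the pocket farthest from the black post on the carrier, the next bottle into the next pocket, and so on, until the bottle farthest from the rack's post stands in the pocket nearest the carrier's post. Keep every bottle upright and set it down gently, without dropping it; leave each standing flat on its pocket's floor.

Things in the scene. Friction and masses are not known exactly. Their poses are not given: they have to be found in the camera images.
- slim_bottle: sealed slim round amber glass bottle, the tallest: body 32 mm diameter and straight from 1 to 75 mm up, then a shoulder and a 25 mm white cap, 96 mm tall overall; about 90 g, give or take 30 %. Origin at the centre of its underside, z up through the cap. Starts upright in one of the four seats of the blue bench rack, turned up to 0.2 rad from the rack.
- square_bottle: sealed square amber glass bottle, 36 x 36 mm, body 64 mm high with flat sides square to its x and y axes, white paper labels on two sides, 25 mm diameter white cap, 82 mm tall overall; about 120 g, give or take 30 %. Origin at the centre of its underside, z up through the cap. Starts upright in one of the four seats of the blue bench rack, turned up to 0.2 rad from the rack.
- flask: sealed conical amber glass flask: base 46 mm diameter tapering to a 26 mm diameter straight neck from 46 to 72 mm up, then a white stopper (26 mm wide up to 80 mm, then tapering), 88 mm tall overall; about 110 g, give or take 30 %. Origin at the centre of its underside, z up through the cap. Starts upright in one of the four seats of the blue bench rack, turned up to 0.2 rad from the rack.
- jar: sealed squat wide jar: amber glass body 44 mm diameter up to 42 mm, white lid 46 mm diameter from 42 to 60 mm, 60 mm tall overall; about 130 g, give or take 30 %. Origin at the centre of its underside, z up through the cap. Starts upright in one of the four seats of the blue bench rack, turned up to 0.2 rad from the rack.
- slim_bottle_seat: fixed blue seat in which the slim bottle starts (the four look alike: know them by what stands in them at the start). 68 mm square, 62 mm inside; origin under its centre, 6 mm above the table; floor 4 mm, rim top 14 mm above the origin. The seats form one straight row along their y axes, 70 mm apart; their x axes run across it.
- square_bottle_seat: fixed blue seat in which the square bottle starts (the four look alike: know them by what stands in them at the start). 68 mm square, 62 mm inside; origin under its centre, 6 mm above the table; floor 4 mm, rim top 14 mm above the origin. The seats form one straight row along their y axes, 70 mm apart; their x axes run across it.
- flask_seat: fixed blue seat in which the flask starts (the four look alike: know them by what stands in them at the start). 68 mm square, 62 mm inside; origin under its centre, 6 mm above the table; floor 4 mm, rim top 14 mm above the origin. The seats form one straight row along their y axes, 70 mm apart; their x axes run across it.
- jar_seat: fixed blue seat in which the jar starts (the four look alike: know them by what stands in them at the start). 68 mm square, 62 mm inside; origin under its centre, 6 mm above the table; floor 4 mm, rim top 14 mm above the origin. The seats form one straight row along their y axes, 70 mm apart; their x axes run across it.
- rack_post: fixed black knobbed post, 20 mm wide, 40 mm high, at one end or the other of the blue bench rack (a plate 350 x 100 mm), in line with the seats: 50, 120, 190 and 260 mm from their centres. The other end has only a flat 3 mm grey strip. Origin at the centre of its underside.
- carrier: fixed grey metal carrier, 340 mm long (y), 85 mm wide (x). Four pockets, 65 mm square inside, centred at x = 0, y = -105, -35, 35, 105 mm; floor 6 mm, 5 mm walls up to 16 mm above the origin. A black post (top at 46 mm) stands on it at y = 165 mm, so the pocket at y = -105 is farthest from the post. Origin on the table under the middle of the pocket row, z up.
Things that resemble listed ones, but are neither listed nor needed, are in the scene too. Leave any pink or red look-alike of the jar alone. Leave any green or purple look-alike of the slim_bottle alone.

How it is judged:
By the outcome, as a careful person would: the job done as asked, in the order asked, and still so for the second after the job is handed in, with the robot touching nothing.
It also fails if it takes over 88 s, if anything falls off the work surface, if the arm or the gripper's body presses on something with over 40 N, if the wrist force passes 120 N, or if a joint passes its speed limit or range.

## Working session

There is one attempt and no reset: what is moved stays moved. The work goes in short steps, Python scripts to look and compute and a shell command to move; the robot and the scene stay as the last step left them, time stands still between calls to the robot, and variables do not carry over. Pictures are saved under pics/ and viewed, about 12 in all and at most 16, crops included, and the job is handed in when it is done.

```bash
mkdir -p pics
python3 - <<'E'
from bench import r
import cv2,numpy as np
print(r.nose_length,r.read_state())
for n in("scene","top"):
    c=r.camera(n);cv2.imwrite(f"pics/{n}0.png",c["pixels"]);np.savez(f"{n}0.npz",**c);print(n,c["K"].tolist(),c["R"].round(3).tolist(),c["t"])
E
```

```text
0.025 {'time': 0.0, 'joint_positions': array([ 1.28338759,  0.33285017, -0.06470608,  1.46095792,  0.02157681,
        1.34987607, -0.08853287]), 'joint_vel': array([-9.85117826e-04, -1.95120868e-03,  1.54895797e-04, -4.42822947e-04,
       -9.85674533e-04,  1.17549183e-03, -6.60562956e-05]), 'joint_torque': array([ 1.10611763e-03, -6.23245597e+01,  2.50128529e-02, -3.89888227e+01,
       -6.14255201e-02,  3.96992464e-02,  9.35988123e-05]), 'ee_pos': array([ 0.16349217, -0.6028718 ,  0.24675954]), 'eef_rot': array([ 7.94264929e-01, -6.07571176e-01, -5.66939309e-04, -4.08129910e-04]), 'ft_force': array([-0.44541685,  0.23471994,  0.2104009 ]), 'torque': array([ 0.02824606,  0.0228217 , -0.01651286]), 'width': 0.08720950135188874}
scene [[390.81643842805437, 0.0, 253.30725752018336], [0.0, 390.81643842805437, 192.65288248198965], [0.0, 0.0, 1.0]] [[0.582, 0.813, 0.014], [0.674, -0.473, -0.567], [-0.455, 0.34, -0.823]] [-0.34577431 -0.3974733   0.98276117]
top [[447.65115909797237, 0.0, 257.64444796990483], [0.0, 447.65115909797237, 191.88090518997853], [0.0, 0.0, 1.0]] [[-0.023, -1.0, -0.001], [-0.997, 0.023, -0.076], [0.076, -0.001, -0.997]] [-0.00114262  0.59754926  0.9220252 ]
```

View pics/top0.png

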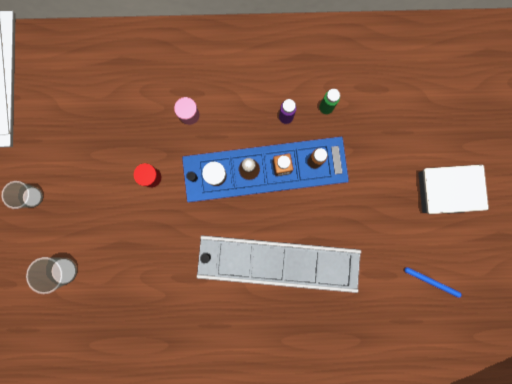

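View pics/scene0.png

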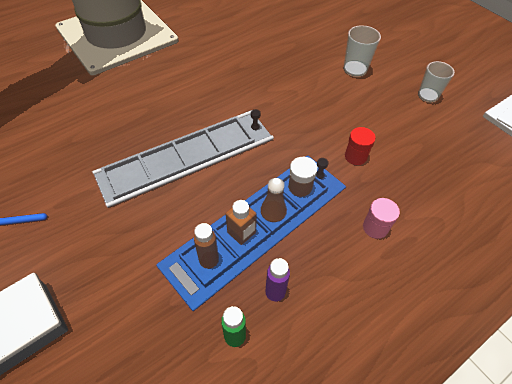

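Top view, from the post at the rack's left end (192,176): jar (213,173), flask (249,166), square (283,163), slim (319,157). The carrier post is at (205,258), so its farthest pocket is the right one (334,267). The look-alikes are pink (186,108), red (145,175), purple (288,107) and green (331,100), all outside the rack. Next I'll measure the bottles and carrier, and check the choice in a crop.

```bash
cat > h.py <<'E'
import numpy as np,cv2
def cloud(c):
    z=c["z_map"];K=c["K"];v,u=np.indices(z.shape)
    P=np.stack([(u-K[0,2])/K[0,0]*z,(v-K[1,2])/K[1,1]*z,z],-1)
    W=(P-c["t"])@c["R"]; W[z==0]=np.nan; return W
E
python3 - <<'E'
from h import *
c=dict(np.load("top0.npz"));W=cloud(c);s=dict(np.load("scene0.npz"));S=cloud(s)
cv2.imwrite("pics/topc.png",cv2.resize(c["pixels"][125:300,170:370],None,fx=4,fy=3.4,interpolation=cv2.INTER_CUBIC)[:600])
cx=cv2.resize(c["pixels"][130:300,175:370],None,fx=3.5,fy=3.5,interpolation=cv2.INTER_CUBIC);cv2.imwrite("pics/topc.png",cx)
def pt(u,v,z):
    d=(np.linalg.inv(c["K"])@[u,v,1])@c["R"];o=-c["t"]@c["R"];return o+d*(z-o[2])/d[2]
# caps by height from top cloud
hgt=W[...,2]
for n,(u,v,z) in dict(jar=(213,173,.07),flask=(249,166,.098),square=(283,163,.092),slim=(319,157,.106),red=(145,175,.06),purple=(288,107,.096),green=(331,100,.096),pink=(186,108,.06)).items():
    w=W[v-14:v+15,u-14:u+15].reshape(-1,3);w=w[np.isfinite(w[:,2])]
    top=w[w[:,2]>np.percentile(w[:,2],99)-.006]
    print(n,"zmax",top[:,2].max().round(3),"centre",((top.min(0)+top.max(0))/2).round(4),"ext",np.ptp(top,0).round(3))
# floor clouds
b=c["pixels"].astype(int)
blue=(b[...,0]>100)&(b[...,2]<60)&(b[...,0]-b[...,1]>50); blue[:,370:]=0
g=(abs(b[...,0]-b[...,2])<25)&(b.min(2)>110);g[:230]=0;g[300:]=0;g[:,:190]=0;g[:,370:]=0
for m,h in((blue,.006),(g,.016)):
    v,u=np.nonzero(m);p=np.array([pt(a,bb,h)[:2] for a,bb in zip(u,v)],np.float32)
    print(cv2.minAreaRect(p), len(p))
for n,(u,v,z) in dict(rackpost=(192,176,.046),carpost=(205,258,.046),pockR=(334,267,.006),pockL=(235,259,.006)).items(): print(n,pt(u,v,z).round(4),W[v,u].round(4))
E
```

```text
jar zmax 0.077 centre [0.6348 0.074  0.0732] ext [0.043 0.045 0.008]
flask zmax 0.103 centre [0.648  0.0028 0.0987] ext [0.022 0.024 0.009]
square zmax 0.098 centre [ 0.6504 -0.0669  0.094 ] ext [0.022 0.022 0.007]
slim zmax 0.112 centre [ 0.6615 -0.1368  0.1085] ext [0.023 0.024 0.008]
red zmax 0.066 centre [0.6363 0.2141 0.0624] ext [0.045 0.044 0.007]
purple zmax 0.101 centre [ 0.7623 -0.0795  0.0976] ext [0.024 0.022 0.007]
green zmax 0.102 centre [ 0.7811 -0.168   0.0985] ext [0.024 0.024 0.008]
pink zmax 0.067 centre [0.7715 0.1305 0.0627] ext [0.045 0.045 0.008]
((0.6410120725631714, -0.017503544688224792), (0.08323565870523453, 0.3104340434074402), 6.2649407386779785) 886
((0.4462278485298157, -0.055258750915527344), (0.3371847867965698, 0.08928683400154114), 83.56803131103516) 6755
rackpost [0.6316 0.1199 0.046 ] [0.6317 0.1201 0.0446]
carpost [0.4631 0.0954 0.046 ] [0.4634 0.0949 0.0505]
pockR [ 0.4352 -0.173   0.006 ] [ 0.4355 -0.1725  0.0092]
pockL [0.4568 0.0365 0.006 ] [0.4571 0.0363 0.0092]
```

View pics/topc.png

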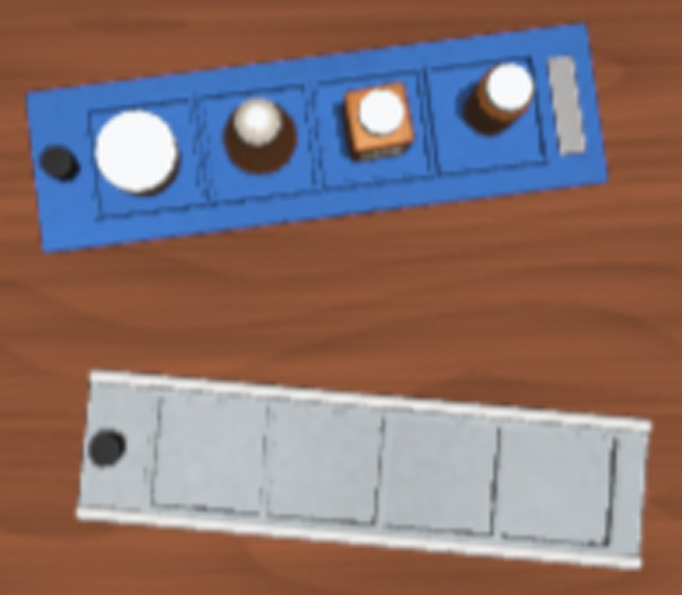

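The crop confirms the order from the post: jar, flask, square, slim. The lid and cap sizes and heights agree, with a z bias of about +3 mm. The carrier pockets measure 210 mm from first to last as stated, with the carrier origin near (0.445,-0.068) and yaw about -6.2°. Next is a hover over the rack.

```bash
python3 -m creep '[{"x":0.04,"y":0.057,"spin":8},{"x":0.08,"y":0.113,"spin":16},{"x":0.12,"y":0.17,"spin":24},{"x":0.16,"y":0.226,"spin":32},{"x":0.2,"y":0.28,"spin":40},{"x":0.235,"y":0.338,"spin":48},{"x":0.275,"y":0.395,"spin":56},{"x":0.314,"y":0.45,"spin":64},{"x":0.353,"y":0.507,"spin":72},{"x":0.392,"y":0.565,"spin":81},{"x":0.431,"y":0.62,"spin":81},{"x":0.471,"y":0.677,"spin":81}]' 0.087 15
python3 -m creep '[{"x":0,"y":0,"z":0},{"x":0,"y":0,"z":0}]'
python3 - <<'E'
from h import *
from bench import r
c=r.camera("wrist");np.savez("w0.npz",**c);cv2.imwrite("pics/w0.png",c["pixels"]);print(c["K"],c["R"].round(3),c["t"]);print(r.read_state()["ee_pos"],r.read_state()["joint_positions"])
E
```

```text
[[268.27141586   0.         254.50085502]
 [  0.         268.27141586 193.01579514]
 [  0.           0.           1.        ]] [[ 0.262 -0.965 -0.001]
 [-0.924 -0.251  0.289]
 [-0.28  -0.075 -0.957]] [-0.62376307 -0.03501535  0.39147236]
[ 0.16349844 -0.60297236  0.2469603 ] [ 1.28341308  0.33272089 -0.06470494  1.46070659  0.02160569  1.34991508
 -0.08847236]invalid input at $[0]: expected keys x, y, z, spin
invalid input at $[0]: expected keys x, y, z, spin
```

View pics/w0.png

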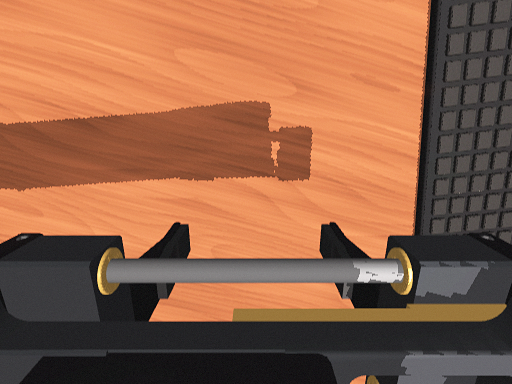

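All four keys are required, so nothing moved. The view (picture 4) shows bare table with the fingers at the bottom, around (180,250) and (340,250). I'll resend the rows.

```bash
python3 -m creep '[{"x":0.04,"y":0.057,"z":0,"spin":8},{"x":0.08,"y":0.113,"z":0,"spin":16},{"x":0.12,"y":0.17,"z":0,"spin":24},{"x":0.16,"y":0.226,"z":0,"spin":32},{"x":0.2,"y":0.28,"z":0,"spin":40},{"x":0.235,"y":0.338,"z":0,"spin":48},{"x":0.275,"y":0.395,"z":0,"spin":56},{"x":0.314,"y":0.45,"z":0,"spin":64},{"x":0.353,"y":0.507,"z":0,"spin":72},{"x":0.392,"y":0.565,"z":0,"spin":81},{"x":0.431,"y":0.62,"z":0,"spin":81},{"x":0.471,"y":0.677,"z":0,"spin":81}]' 0.087 15
python3 -m creep '[{"x":0,"y":0,"z":0,"spin":0},{"x":0,"y":0,"z":0,"spin":0}]'
python3 - <<'E'
from h import *
from bench import r
from scipy.spatial.transform import Rotation as Ro
c=r.camera("wrist");np.savez("w0.npz",**c);cv2.imwrite("pics/w1.png",c["pixels"]);s=r.read_state();print(c["R"].round(3),-c["t"]@c["R"]);print(s["ee_pos"],s["joint_positions"],Ro.from_quat(s["eef_rot"]).as_matrix().round(3))
E
```

```text
time: 1.65
ee_pos: [0.5927, 0.0138, 0.2475]
eef_rot: [0.999, 0.053, 0.0, 0.0]
ft_force: [-0.5, -0.5, 0.7]
width: 0.0869
time: 1.9
ee_pos: [0.5915, 0.0121, 0.247]
eef_rot: [0.999, 0.054, -0.0, 0.0]
ft_force: [0.3, -0.5, -0.2]
width: 0.0867
[[ 0.994  0.108 -0.001]
 [ 0.104 -0.952  0.289]
 [ 0.03  -0.288 -0.957]] [0.58329301 0.09203296 0.38428996]
[0.59143821 0.01110497 0.24726209] [ 0.47169656  0.33945106 -0.70942698  1.52382357  0.22418364  1.36199166
 -0.14999658] [[ 0.994  0.106 -0.001]
 [ 0.106 -0.994 -0.001]
 [-0.001  0.001 -1.   ]]
```

View pics/w1.png

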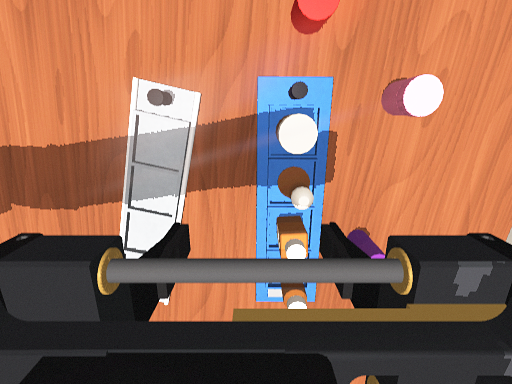

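The wrist view shows the rack upright in the image: post (299,90), jar lid (298,133), flask stopper (302,198). The carrier post is at about (155,97), and its first pocket spans roughly rows 118–168. I'll fix positions from this view.

```bash
cat >> h.py <<'E'
def pt(c,u,v,z):
    d=(np.linalg.inv(c["K"])@[u,v,1])@c["R"];o=-c["t"]@c["R"];return o+d*(z-o[2])/d[2]
E
python3 - <<'E'
from h import *
c=dict(np.load("w0.npz"));W=cloud(c)
for n,a in dict(jar=(298,133,.07),flask=(302,198,.096),rpost=(299,90,.046),cpost=(155,97,.046),car_tl=(134,77,.016),car_tr=(200,93,.016),p1_tl=(137,116,.006),p1p2_l=(134,163,.006),p1p2_r=(180,171,.006)).items(): print(n,pt(c,*a).round(4),W[a[1],a[0]].round(4))
o=np.array([.4446,-.0686]);yw=np.radians(-6.2);y=np.array([-np.sin(yw),np.cos(yw)])
for k in(105,35,-35,-105): print(k,(o+y*k/1000).round(4))
E
```

```text
jar [0.6351 0.0744 0.07  ] [0.6353 0.0743 0.069 ]
flask [0.6464 0.0053 0.096 ] [0.6463 0.0055 0.0966]
rpost [0.6325 0.1223 0.046 ] [0.6326 0.1223 0.0457]
cpost [0.4636 0.096  0.046 ] [0.4638 0.096  0.0465]
car_tl [0.4264 0.1176 0.016 ] [0.4203 0.1186 0.0016]
car_tr [0.5106 0.1076 0.016 ] [5.075e-01 1.082e-01 1.000e-04]
p1_tl [0.4252 0.0695 0.006 ] [0.4274 0.0698 0.0113]
p1p2_l [0.4197 0.0041 0.006 ] [0.4243 0.0066 0.0166]
p1p2_r [ 0.4853 -0.0005  0.006 ] [0.4877 0.0019 0.0155]
105 [0.4559 0.0358]
35 [ 0.4484 -0.0338]
-35 [ 0.4408 -0.1034]
-105 [ 0.4333 -0.173 ]
```

```bash
python3 -m creep '[{"x":0.022,"y":0.032,"z":0,"spin":0},{"x":0.044,"y":0.063,"z":0,"spin":0},{"x":0.044,"y":0.063,"z":-0.05,"spin":0},{"x":0.044,"y":0.063,"z":-0.09,"spin":0},{"x":0.044,"y":0.063,"z":-0.13,"spin":0},{"x":0.044,"y":0.063,"z":-0.16,"spin":0},{"x":0.044,"y":0.063,"z":-0.175,"spin":0},{"x":0.044,"y":0.063,"z":-0.181,"spin":0},{"x":0.044,"y":0.063,"z":-0.181,"spin":0}]' 0.087 20
```

```text
time: 3.08
ee_pos: [0.6362, 0.0751, 0.0674]
eef_rot: [0.999, 0.054, 0.001, 0.0]
ft_force: [-0.4, 0.5, 0.3]
width: 0.0871
```

```bash
python3 -m creep '[{"x":0,"y":0,"z":0,"spin":0},{"x":0,"y":0,"z":0,"spin":0},{"x":0,"y":0,"z":0,"spin":0},{"x":0,"y":0,"z":0,"spin":0},{"x":0,"y":0,"z":0,"spin":0}]' 0.03 20; python3 -m creep '[{"x":0,"y":0,"z":0.01,"spin":0},{"x":0,"y":0,"z":0.04,"spin":0},{"x":0,"y":0,"z":0.08,"spin":0},{"x":0,"y":0,"z":0.12,"spin":0},{"x":0,"y":0,"z":0.15,"spin":0},{"x":0,"y":0,"z":0.15,"spin":0}]'
```

```text
time: 3.7
ee_pos: [0.6357, 0.0755, 0.0666]
eef_rot: [0.999, 0.054, -0.0, -0.0]
ft_force: [0.2, 0.3, 0.4]
width: 0.0453
time: 4.45
ee_pos: [0.6368, 0.076, 0.2197]
eef_rot: [0.999, 0.054, 0.002, -0.0]
ft_force: [0.9, 0.7, -1.8]
width: 0.0456
```

```bash
python3 -m creep '[{"x":-0.015,"y":-0.02,"z":0,"spin":-1},{"x":-0.04,"y":-0.05,"z":0,"spin":-2},{"x":-0.07,"y":-0.086,"z":0,"spin":-4},{"x":-0.1,"y":-0.123,"z":0,"spin":-6},{"x":-0.13,"y":-0.16,"z":0,"spin":-8},{"x":-0.16,"y":-0.196,"z":0,"spin":-10},{"x":-0.185,"y":-0.227,"z":0,"spin":-12},{"x":-0.203,"y":-0.249,"z":0,"spin":-12.4},{"x":-0.203,"y":-0.249,"z":-0.04,"spin":-12.4},{"x":-0.203,"y":-0.249,"z":-0.08,"spin":-12.4},{"x":-0.203,"y":-0.249,"z":-0.11,"spin":-12.4},{"x":-0.203,"y":-0.249,"z":-0.11,"spin":-12.4}]'
python3 - <<'E'
from h import *
from bench import r
c=r.camera("scene");cv2.imwrite("pics/s1.png",c["pixels"])
print(r.read_state()["joint_positions"].round(2),r.read_state()["ee_pos"])
E
```

```text
time: 5.95
ee_pos: [0.4308, -0.1727, 0.1043]
eef_rot: [0.999, -0.054, -0.002, -0.001]
ft_force: [-1.3, -0.2, -1.5]
width: 0.0451
[ 0.83  0.17 -0.59  2.    0.11  1.    0.09] [ 0.43206106 -0.17312709  0.10605065]
```

View pics/s1.png

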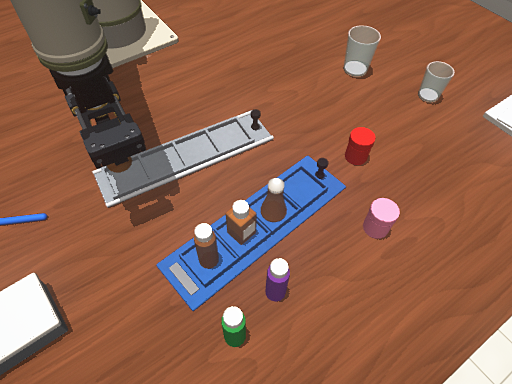

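The jar is held over the pocket farthest from the post, at about (125,168). I'll lower it slowly.

```bash
python3 -m creep '[{"x":0.001,"y":0,"z":-0.015,"spin":0},{"x":0.001,"y":0,"z":-0.028,"spin":0},{"x":0.001,"y":0,"z":-0.035,"spin":0},{"x":0.001,"y":0,"z":-0.039,"spin":0},{"x":0.001,"y":0,"z":-0.041,"spin":0},{"x":0.001,"y":0,"z":-0.041,"spin":0},{"x":0.001,"y":0,"z":-0.041,"spin":0}]'
```

```text
time: 6.88
ee_pos: [0.4339, -0.1736, 0.0658]
eef_rot: [0.999, -0.054, 0.0, 0.0]
ft_force: [-0.3, -0.3, -1.9]
width: 0.0451
```

```bash
python3 -m creep '[{"x":0,"y":0,"z":-0.001,"spin":0},{"x":0,"y":0,"z":-0.002,"spin":0},{"x":0,"y":0,"z":-0.003,"spin":0},{"x":0,"y":0,"z":-0.003,"spin":0}]'
```

```text
time: 7.38
ee_pos: [0.4337, -0.1735, 0.0625]
eef_rot: [0.999, -0.054, 0.0, -0.0]
ft_force: [0.6, 0.2, -1.0]
width: 0.0453
```

```bash
python3 -m creep '[{"x":0,"y":0,"z":-0.001,"spin":0},{"x":0,"y":0,"z":-0.001,"spin":0},{"x":0,"y":0,"z":-0.001,"spin":0}]'
```

```text
time: 7.75
ee_pos: [0.4339, -0.1736, 0.0624]
eef_rot: [0.999, -0.054, -0.0, 0.0]
ft_force: [-5.6, 1.0, 13.4]
width: 0.0452
```

```bash
python3 -m creep '[{"x":0,"y":0,"z":0.001,"spin":0},{"x":0,"y":0,"z":0.001,"spin":0},{"x":0,"y":0,"z":0.001,"spin":0},{"x":0,"y":0,"z":0.001,"spin":0},{"x":0,"y":0,"z":0.02,"spin":0},{"x":0,"y":0,"z":0.06,"spin":0},{"x":0,"y":0,"z":0.11,"spin":0},{"x":0,"y":0,"z":0.15,"spin":0}]' 0.087 20
python3 -m creep '[{"x":0.02,"y":0.017,"z":0,"spin":2},{"x":0.055,"y":0.045,"z":0,"spin":4},{"x":0.095,"y":0.08,"z":0,"spin":6},{"x":0.135,"y":0.113,"z":0,"spin":8},{"x":0.175,"y":0.147,"z":0,"spin":10},{"x":0.2,"y":0.167,"z":0,"spin":12.4},{"x":0.213,"y":0.178,"z":0,"spin":12.4},{"x":0.213,"y":0.178,"z":-0.02,"spin":12.4},{"x":0.213,"y":0.178,"z":-0.06,"spin":12.4},{"x":0.213,"y":0.178,"z":-0.07,"spin":12.4},{"x":0.213,"y":0.178,"z":-0.07,"spin":12.4}]'
python3 - <<'E'
from h import *
from bench import r
c=r.camera("top");cv2.imwrite("pics/t2.png",cv2.resize(c["pixels"][130:300,175:370],None,fx=3.5,fy=3.5))
c=r.camera("wrist");np.savez("w2.npz",**c)
print(r.read_state()["joint_positions"].round(2),r.read_state()["ee_pos"])
E
```

```text
time: 8.75
ee_pos: [0.4339, -0.1735, 0.2135]
eef_rot: [0.999, -0.054, 0.001, 0.0]
ft_force: [0.3, -0.7, -0.4]
width: 0.087
time: 10.12
ee_pos: [0.6461, 0.004, 0.1408]
eef_rot: [0.999, 0.054, -0.001, -0.0]
ft_force: [0.3, -0.3, 0.4]
width: 0.0865
[ 0.42  0.55 -0.69  1.5   0.36  1.23 -0.21] [0.64721841 0.00432659 0.14277601]
```

View pics/t2.png

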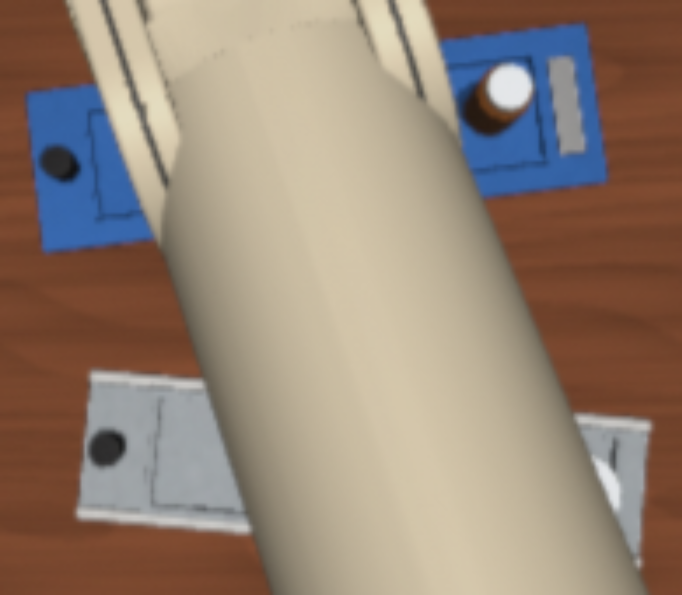

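The arm hides most of this view, but the jar's edge shows in the end pocket at (605,485). Next is lowering onto the flask neck.

```bash
python3 -m creep '[{"x":0,"y":0,"z":-0.025,"spin":0},{"x":0,"y":0,"z":-0.05,"spin":0},{"x":0,"y":0,"z":-0.061,"spin":0},{"x":0,"y":0,"z":-0.061,"spin":0},{"x":0,"y":0,"z":-0.061,"spin":0}]'; python3 -m creep '[{"x":0,"y":0,"z":0,"spin":0},{"x":0,"y":0,"z":0,"spin":0},{"x":0,"y":0,"z":0,"spin":0},{"x":0,"y":0,"z":0,"spin":0},{"x":0,"y":0,"z":0,"spin":0},{"x":0,"y":0,"z":0,"spin":0}]' 0.01 20
```

```text
time: 10.85
ee_pos: [0.6475, 0.0046, 0.082]
eef_rot: [0.999, 0.054, 0.001, 0.0]
ft_force: [0.1, -0.5, -0.3]
width: 0.0869
time: 11.6
ee_pos: [0.6468, 0.0044, 0.0806]
eef_rot: [0.999, 0.054, 0.0, -0.0]
ft_force: [-0.3, -0.2, 0.2]
width: 0.0351
```

```bash
python3 -m creep '[{"x":0,"y":0,"z":0,"spin":0},{"x":0,"y":0,"z":0,"spin":0},{"x":0,"y":0,"z":0,"spin":0}]'; python3 -m creep '[{"x":0,"y":0,"z":0.01,"spin":0},{"x":0,"y":0,"z":0.04,"spin":0},{"x":0,"y":0,"z":0.08,"spin":0},{"x":0,"y":0,"z":0.12,"spin":0},{"x":0,"y":0,"z":0.14,"spin":0},{"x":0,"y":0,"z":0.14,"spin":0}]'
```

```text
time: 11.98
ee_pos: [0.6468, 0.0045, 0.0805]
eef_rot: [0.999, 0.054, 0.0, -0.0]
ft_force: [-0.3, 0.8, -1.0]
width: 0.0247
time: 12.72
ee_pos: [0.6473, 0.0046, 0.2217]
eef_rot: [0.999, 0.054, 0.001, 0.0]
ft_force: [-0.1, -0.7, -1.5]
width: 0.0245
```

```bash
python3 -m creep '[{"x":-0.015,"y":-0.008,"z":0,"spin":-1},{"x":-0.05,"y":-0.026,"z":0,"spin":-3},{"x":-0.09,"y":-0.047,"z":0,"spin":-5},{"x":-0.13,"y":-0.068,"z":0,"spin":-8},{"x":-0.165,"y":-0.087,"z":0,"spin":-10},{"x":-0.195,"y":-0.102,"z":0,"spin":-12.4},{"x":-0.206,"y":-0.108,"z":0,"spin":-12.4},{"x":-0.206,"y":-0.108,"z":-0.03,"spin":-12.4},{"x":-0.206,"y":-0.108,"z":-0.07,"spin":-12.4},{"x":-0.206,"y":-0.108,"z":-0.105,"spin":-12.4},{"x":-0.206,"y":-0.108,"z":-0.125,"spin":-12.4},{"x":-0.206,"y":-0.108,"z":-0.132,"spin":-12.4}]'; python3 -m creep '[{"x":0,"y":0,"z":-0.002,"spin":0},{"x":0,"y":0,"z":-0.004,"spin":0},{"x":0,"y":0,"z":-0.006,"spin":0},{"x":0,"y":0,"z":-0.008,"spin":0},{"x":0,"y":0,"z":-0.008,"spin":0},{"x":0,"y":0,"z":-0.008,"spin":0}]'
```

```text
time: 14.22
ee_pos: [0.4401, -0.1027, 0.0868]
eef_rot: [0.999, -0.054, -0.001, -0.001]
ft_force: [0.4, 0.2, -0.9]
width: 0.0245
time: 14.98
ee_pos: [0.4408, -0.1036, 0.0807]
eef_rot: [0.999, -0.054, 0.0, 0.0]
ft_force: [0.6, 1.0, -1.2]
width: 0.025
```

Needs about 4 mm more.

```bash
python3 -m creep '[{"x":0,"y":0,"z":-0.001,"spin":0},{"x":0,"y":0,"z":-0.002,"spin":0},{"x":0,"y":0,"z":-0.003,"spin":0},{"x":0,"y":0,"z":-0.004,"spin":0},{"x":0,"y":0,"z":-0.0045,"spin":0},{"x":0,"y":0,"z":-0.0045,"spin":0}]'
```

```text
time: 15.72
ee_pos: [0.4408, -0.1036, 0.0764]
eef_rot: [0.999, -0.054, -0.0, 0.0]
ft_force: [-2.4, 0.9, 5.1]
width: 0.0249
```

```bash
python3 -m creep '[{"x":0,"y":0,"z":0.0005,"spin":0},{"x":0,"y":0,"z":0.0005,"spin":0},{"x":0,"y":0,"z":0.0005,"spin":0},{"x":0,"y":0,"z":0.0005,"spin":0},{"x":0,"y":0,"z":0.02,"spin":0},{"x":0,"y":0,"z":0.06,"spin":0},{"x":0,"y":0,"z":0.1,"spin":0},{"x":0,"y":0,"z":0.14,"spin":0}]' 0.087 20
python3 -m creep '[{"x":0.02,"y":-0.002,"z":0,"spin":2},{"x":0.055,"y":-0.006,"z":0,"spin":4},{"x":0.095,"y":-0.012,"z":0,"spin":6},{"x":0.135,"y":-0.017,"z":0,"spin":8},{"x":0.175,"y":-0.022,"z":0,"spin":10},{"x":0.2,"y":-0.025,"z":0,"spin":12.4},{"x":0.209,"y":-0.026,"z":0,"spin":12.4},{"x":0.209,"y":-0.026,"z":0,"spin":12.4},{"x":0.209,"y":-0.026,"z":0,"spin":12.4}]'
python3 - <<'E'
from h import *
from bench import r
c=r.camera("wrist");np.savez("w3.npz",**c);cv2.imwrite("pics/w3.png",c["pixels"])
print(r.read_state()["joint_positions"].round(2),r.read_state()["ee_pos"])
u,v,_=(c["K"]@(c["R"]@[.65,-.067,.07]+c["t"]));z=_;u/=z;v/=z;print(u,v)
cv2.imwrite("pics/w3c.png",cv2.resize(c["pixels"][60:220,190:390],None,fx=3.7,fy=3.7,interpolation=cv2.INTER_CUBIC))
E
```

```text
time: 16.73
ee_pos: [0.4406, -0.1035, 0.2174]
eef_rot: [0.999, -0.054, 0.0, 0.0]
ft_force: [0.8, 0.1, -0.6]
width: 0.0861
time: 17.85
ee_pos: [0.6491, -0.1295, 0.2164]
eef_rot: [0.999, 0.054, -0.0, 0.0]
ft_force: [0.6, 0.3, -0.8]
width: 0.0869
[ 0.6   0.52 -0.68  1.37  0.32  1.37  0.03] [ 0.64912385 -0.12962839  0.21651296]
261.5623234512266 130.37975492013393
```

View pics/w3c.png

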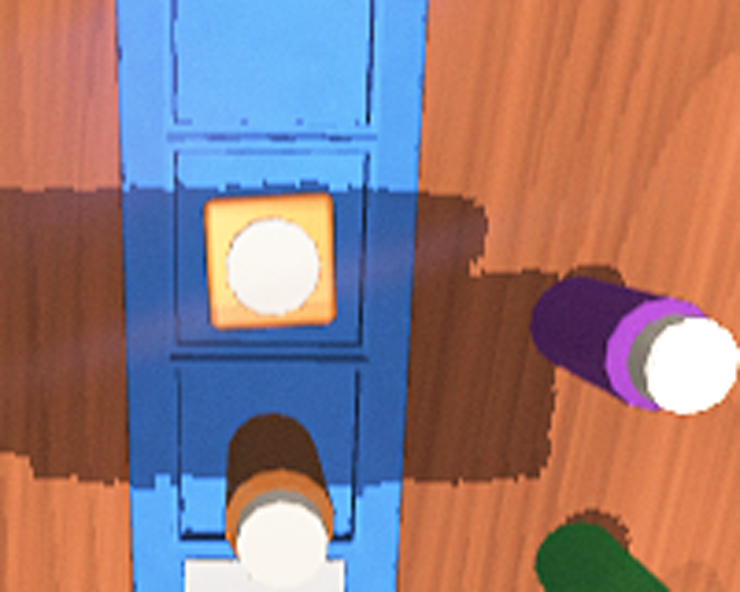

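The crop shows the square bottle's top corners at (207,199), (332,194), (336,322) and (212,328), and the slim bottle's cap at (282,545).

Run:
```python
from h import *
c=dict(np.load("w3.npz"))
P=np.array([pt(c,190+x/3.7,60+y/3.7,.074) for x,y in((207,199),(332,194),(336,322),(212,328))])
print(P.mean(0),[np.linalg.norm(P[i]-P[i-1]).round(4) for i in range(4)])
for a,b in((0,1),(3,2)):
    d=P[b]-P[a];print(np.degrees(np.arctan2(d[1],d[0])))
for a,b in((2,1),(3,0)):
    d=P[b]-P[a];print(np.degrees(np.arctan2(-d[0],d[1])))
print("slim",pt(c,190+282/3.7,60+545/3.7,.106))
```

```text
[ 0.65181994 -0.06695393  0.074     ] [np.float64(0.0347), np.float64(0.0338), np.float64(0.0344), np.float64(0.0347)]
8.36846238205499
8.92705455553207
9.599172322072846
7.957825070331307
slim [ 0.66182812 -0.13736446  0.106     ]
```

```bash
python3 -m creep '[{"x":0.001,"y":0.03,"z":0,"spin":1.2},{"x":0.002,"y":0.0625,"z":0,"spin":2.4},{"x":0.002,"y":0.0625,"z":-0.04,"spin":2.4},{"x":0.002,"y":0.0625,"z":-0.08,"spin":2.4},{"x":0.002,"y":0.0625,"z":-0.12,"spin":2.4},{"x":0.002,"y":0.0625,"z":-0.143,"spin":2.4},{"x":0.002,"y":0.0625,"z":-0.1525,"spin":2.4},{"x":0.002,"y":0.0625,"z":-0.1525,"spin":2.4}]'; python3 -m creep '[{"x":0,"y":0,"z":0,"spin":0},{"x":0,"y":0,"z":0,"spin":0},{"x":0,"y":0,"z":0,"spin":0},{"x":0,"y":0,"z":0,"spin":0},{"x":0,"y":0,"z":0,"spin":0},{"x":0,"y":0,"z":0,"spin":0},{"x":0,"y":0,"z":0,"spin":0}]' 0.02 20; python3 -m creep '[{"x":0,"y":0,"z":0.01,"spin":0},{"x":0,"y":0,"z":0.04,"spin":0},{"x":0,"y":0,"z":0.08,"spin":0},{"x":0,"y":0,"z":0.12,"spin":0},{"x":0,"y":0,"z":0.15,"spin":0},{"x":0,"y":0,"z":0.15,"spin":0}]'
```

```text
time: 18.9
ee_pos: [0.652, -0.0667, 0.0642]
eef_rot: [0.997, 0.075, 0.0, -0.0]
ft_force: [0.1, 0.1, 0.8]
width: 0.087
time: 19.77
ee_pos: [0.6517, -0.0671, 0.0636]
eef_rot: [0.997, 0.075, 0.0, -0.0]
ft_force: [-0.5, 0.2, 0.8]
width: 0.0359
time: 20.52
ee_pos: [0.6529, -0.0668, 0.2167]
eef_rot: [0.997, 0.075, 0.002, 0.0]
ft_force: [0.7, -0.2, -1.7]
width: 0.0359
```

```bash
python3 -m creep '[{"x":-0.015,"y":0.002,"z":0,"spin":-1},{"x":-0.05,"y":0.008,"z":0,"spin":-4},{"x":-0.09,"y":0.015,"z":0,"spin":-7},{"x":-0.13,"y":0.021,"z":0,"spin":-10},{"x":-0.165,"y":0.027,"z":0,"spin":-13},{"x":-0.195,"y":0.032,"z":0,"spin":-14.8},{"x":-0.203,"y":0.033,"z":0,"spin":-14.8},{"x":-0.203,"y":0.033,"z":-0.03,"spin":-14.8},{"x":-0.203,"y":0.033,"z":-0.07,"spin":-14.8},{"x":-0.203,"y":0.033,"z":-0.11,"spin":-14.8},{"x":-0.203,"y":0.033,"z":-0.135,"spin":-14.8},{"x":-0.203,"y":0.033,"z":-0.143,"spin":-14.8}]'; python3 -m creep '[{"x":0,"y":0,"z":-0.002,"spin":0},{"x":0,"y":0,"z":-0.004,"spin":0},{"x":0,"y":0,"z":-0.006,"spin":0},{"x":0,"y":0,"z":-0.007,"spin":0},{"x":0,"y":0,"z":-0.007,"spin":0},{"x":0,"y":0,"z":-0.007,"spin":0}]'
```

```text
time: 22.02
ee_pos: [0.448, -0.0338, 0.0689]
eef_rot: [0.999, -0.054, -0.001, -0.001]
ft_force: [0.3, 0.5, -0.8]
width: 0.0357
time: 22.78
ee_pos: [0.4488, -0.0341, 0.0637]
eef_rot: [0.999, -0.054, 0.0, 0.0]
ft_force: [0.6, -0.4, -0.6]
width: 0.0358
```

```bash
python3 -m creep '[{"x":0,"y":0,"z":-0.001,"spin":0},{"x":0,"y":0,"z":-0.002,"spin":0},{"x":0,"y":0,"z":-0.003,"spin":0},{"x":0,"y":0,"z":-0.004,"spin":0},{"x":0,"y":0,"z":-0.0045,"spin":0},{"x":0,"y":0,"z":-0.0045,"spin":0}]'
```

```text
time: 23.52
ee_pos: [0.4488, -0.0341, 0.0594]
eef_rot: [0.999, -0.054, -0.0, 0.0]
ft_force: [-3.2, 0.2, 5.9]
width: 0.0357
```

```bash
python3 -m creep '[{"x":0,"y":0,"z":0.0005,"spin":0},{"x":0,"y":0,"z":0.0005,"spin":0},{"x":0,"y":0,"z":0.0005,"spin":0},{"x":0,"y":0,"z":0.0005,"spin":0},{"x":0,"y":0,"z":0.02,"spin":0},{"x":0,"y":0,"z":0.06,"spin":0},{"x":0,"y":0,"z":0.11,"spin":0},{"x":0,"y":0,"z":0.15,"spin":0}]' 0.087 20
python3 -m creep '[{"x":0.02,"y":-0.01,"z":0,"spin":2},{"x":0.055,"y":-0.027,"z":0,"spin":4},{"x":0.095,"y":-0.046,"z":0,"spin":6},{"x":0.135,"y":-0.065,"z":0,"spin":8},{"x":0.175,"y":-0.085,"z":0,"spin":10},{"x":0.205,"y":-0.099,"z":0,"spin":12.4},{"x":0.213,"y":-0.103,"z":0,"spin":12.4},{"x":0.213,"y":-0.103,"z":0,"spin":12.4},{"x":0.213,"y":-0.103,"z":-0.03,"spin":12.4},{"x":0.213,"y":-0.103,"z":-0.07,"spin":12.4},{"x":0.213,"y":-0.103,"z":-0.07,"spin":12.4}]'
```

```text
time: 24.52
ee_pos: [0.4489, -0.0339, 0.211]
eef_rot: [0.999, -0.054, 0.001, 0.0]
ft_force: [1.1, -0.2, -0.9]
width: 0.087
time: 25.9
ee_pos: [0.6593, -0.1366, 0.1368]
eef_rot: [0.999, 0.054, -0.003, -0.0]
ft_force: [0.2, 0.8, 0.9]
width: 0.0868
```

```bash
python3 -m creep '[{"x":0,"y":0,"z":-0.025,"spin":0},{"x":0,"y":0,"z":-0.05,"spin":0},{"x":0,"y":0,"z":-0.062,"spin":0},{"x":0,"y":0,"z":-0.068,"spin":0},{"x":0,"y":0,"z":-0.068,"spin":0}]'; python3 -m creep '[{"x":0,"y":0,"z":0,"spin":0},{"x":0,"y":0,"z":0,"spin":0},{"x":0,"y":0,"z":0,"spin":0},{"x":0,"y":0,"z":0,"spin":0},{"x":0,"y":0,"z":0,"spin":0},{"x":0,"y":0,"z":0,"spin":0},{"x":0,"y":0,"z":0,"spin":0},{"x":0,"y":0,"z":0,"spin":0}]' 0.015 20; python3 -m creep '[{"x":0,"y":0,"z":0.01,"spin":0},{"x":0,"y":0,"z":0.04,"spin":0},{"x":0,"y":0,"z":0.08,"spin":0},{"x":0,"y":0,"z":0.12,"spin":0},{"x":0,"y":0,"z":0.15,"spin":0},{"x":0,"y":0,"z":0.15,"spin":0}]'
```

```text
time: 26.52
ee_pos: [0.6621, -0.137, 0.0719]
eef_rot: [0.999, 0.054, 0.0, 0.0]
ft_force: [0.7, 1.4, -0.2]
width: 0.0872
time: 27.52
ee_pos: [0.6617, -0.137, 0.071]
eef_rot: [0.999, 0.054, -0.0, -0.0]
ft_force: [1.6, 1.2, -0.3]
width: 0.0312
time: 28.28
ee_pos: [0.6629, -0.1368, 0.2245]
eef_rot: [0.999, 0.054, 0.002, 0.001]
ft_force: [0.9, 0.3, -1.8]
width: 0.0309
```

```bash
python3 -m creep '[{"x":-0.015,"y":0.013,"z":0,"spin":-1},{"x":-0.045,"y":0.038,"z":0,"spin":-3},{"x":-0.08,"y":0.067,"z":0,"spin":-5},{"x":-0.115,"y":0.097,"z":0,"spin":-7},{"x":-0.15,"y":0.126,"z":0,"spin":-9},{"x":-0.18,"y":0.151,"z":0,"spin":-11},{"x":-0.2,"y":0.168,"z":0,"spin":-12.4},{"x":-0.206,"y":0.173,"z":0,"spin":-12.4},{"x":-0.206,"y":0.173,"z":-0.03,"spin":-12.4},{"x":-0.206,"y":0.173,"z":-0.07,"spin":-12.4},{"x":-0.206,"y":0.173,"z":-0.1,"spin":-12.4},{"x":-0.206,"y":0.173,"z":-0.12,"spin":-12.4}]'; python3 -m creep '[{"x":0,"y":0,"z":-0.015,"spin":0},{"x":0,"y":0,"z":-0.022,"spin":0},{"x":0,"y":0,"z":-0.026,"spin":0},{"x":0,"y":0,"z":-0.029,"spin":0},{"x":0,"y":0,"z":-0.03,"spin":0},{"x":0,"y":0,"z":-0.03,"spin":0},{"x":0,"y":0,"z":-0.03,"spin":0}]'
```

```text
time: 29.78
ee_pos: [0.4554, 0.0353, 0.0992]
eef_rot: [0.999, -0.054, -0.001, -0.0]
ft_force: [0.8, -0.2, -1.0]
width: 0.0313
time: 30.65
ee_pos: [0.4559, 0.0359, 0.0713]
eef_rot: [0.999, -0.054, 0.0, 0.0]
ft_force: [0.5, 0.6, -0.6]
width: 0.0312
```

```bash
python3 -m creep '[{"x":0,"y":0,"z":-0.001,"spin":0},{"x":0,"y":0,"z":-0.002,"spin":0},{"x":0,"y":0,"z":-0.003,"spin":0},{"x":0,"y":0,"z":-0.004,"spin":0},{"x":0,"y":0,"z":-0.0047,"spin":0},{"x":0,"y":0,"z":-0.0047,"spin":0}]'
```

```text
time: 31.4
ee_pos: [0.4558, 0.036, 0.0669]
eef_rot: [0.999, -0.054, -0.0, 0.0]
ft_force: [-4.7, -0.4, 8.6]
width: 0.0318
```

Contact is made. I'll release, lift and move clear to the left, then look.

```bash
python3 -m creep '[{"x":0,"y":0,"z":0.0005,"spin":0},{"x":0,"y":0,"z":0.0005,"spin":0},{"x":0,"y":0,"z":0.0005,"spin":0},{"x":0,"y":0,"z":0.0005,"spin":0},{"x":0,"y":0,"z":0.02,"spin":0},{"x":0,"y":0,"z":0.06,"spin":0},{"x":0,"y":0,"z":0.11,"spin":0},{"x":0,"y":0,"z":0.17,"spin":0},{"x":0,"y":0,"z":0.18,"spin":0}]' 0.087 20
python3 -m creep '[{"x":0,"y":0.05,"z":0,"spin":5},{"x":0,"y":0.1,"z":0,"spin":10},{"x":-0.01,"y":0.15,"z":0,"spin":17},{"x":-0.03,"y":0.2,"z":0,"spin":24},{"x":-0.05,"y":0.25,"z":0,"spin":31},{"x":-0.08,"y":0.3,"z":0,"spin":38},{"x":-0.1,"y":0.34,"z":0,"spin":44},{"x":-0.12,"y":0.38,"z":0,"spin":50},{"x":-0.12,"y":0.38,"z":0,"spin":50},{"x":-0.12,"y":0.38,"z":0,"spin":50}]'
python3 - <<'E'
from h import *
from bench import r
c=r.camera("top");W=cloud(c);cv2.imwrite("pics/t9.png",cv2.resize(c["pixels"][80:320,150:390],None,fx=2.5,fy=2.5))
s=r.camera("scene");cv2.imwrite("pics/s9.png",cv2.resize(s["pixels"][80:290,70:370],None,fx=2.6,fy=2.6,interpolation=cv2.INTER_CUBIC))
o=np.array([.4446,-.0686]);yw=np.radians(-6.2);y=np.array([-np.sin(yw),np.cos(yw)])
for n,k in(("slim",105),("square",35),("flask",-35),("jar",-105)):
    p=o+y*k/1000;w=W[np.linalg.norm(W[...,:2]-p,axis=-1)<.033]
    t=w[w[:,2]>w[:,2].max()-.008];print(n,"target",p.round(4),"top",((t.min(0)+t.max(0))/2).round(4),"zmax",w[:,2].max().round(3))
E
```

```text
time: 32.52
ee_pos: [0.4574, 0.0363, 0.25]
eef_rot: [0.999, -0.054, 0.003, 0.0]
ft_force: [0.0, 0.2, -0.8]
width: 0.0869
time: 33.78
ee_pos: [0.3359, 0.4154, 0.2456]
eef_rot: [0.928, 0.372, -0.001, 0.0]
ft_force: [0.2, -0.4, 1.0]
width: 0.0874
slim target [0.4559 0.0358] top [0.4563 0.0353 0.1035] zmax 0.107
square target [ 0.4484 -0.0338] top [ 0.4497 -0.0335  0.0898] zmax 0.093
flask target [ 0.4408 -0.1034] top [ 0.4417 -0.1047  0.0956] zmax 0.099
jar target [ 0.4333 -0.173 ] top [ 0.4348 -0.1744  0.0695] zmax 0.073
```

View pics/t9.png

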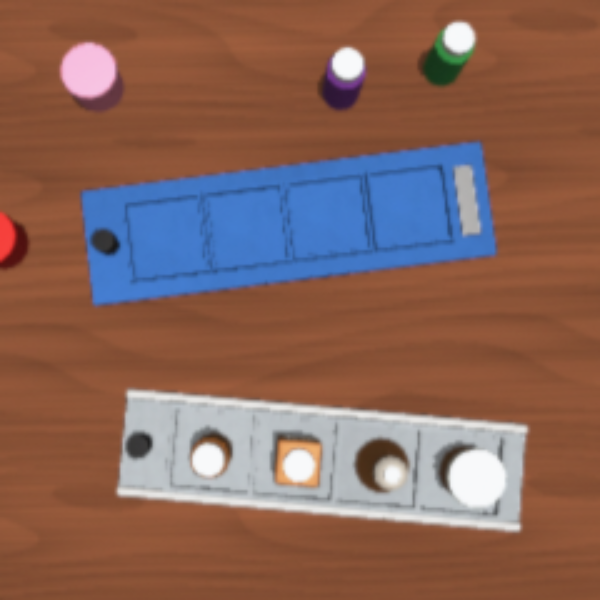

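View pics/s9.png

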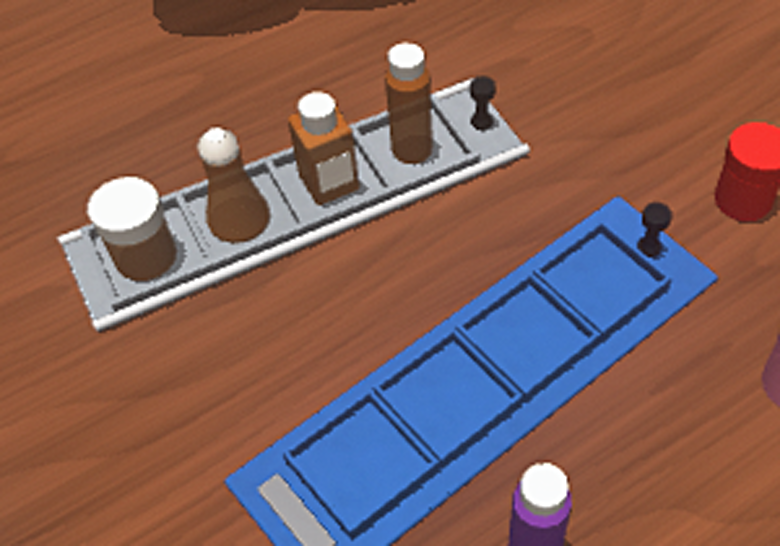

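Both views show all four bottles upright in their pockets, with the slim bottle nearest the post at top-view (208,459), then square (298,463), flask (390,472) and jar (477,478). The rack is empty, the look-alikes are untouched and the robot is clear, so I'm handing in.

```bash
python3 -c "
from bench import r
print(r.close_job())"
```

```text
the job is handed in; nothing more can be done
None
```

All four bottles now stand in the grey carrier in reverse order. Going outward from the carrier's post they are slim bottle, square bottle, flask and jar. I lowered each one until the wrist force showed it touching the pocket floor (5–13 N), then opened the gripper. The job was handed in at about 34 s of the 88 s allowed.

- **Position:** in the final top and scene views all four are upright, and their tops are within about 2 mm of the pocket centres.
- **Height:** their tops read about 5 mm above nominal. That matches the top camera's height bias seen at the start, and the gripper heights at contact agree with the bottles standing on the pocket floors.
- **Surroundings:** the rack is empty, the look-alikes in view are where they were, and the arm finished clear of everything.
- **Failures and disagreements:** my first two move commands were refused for missing keys, and nothing moved. An early outline fit of the carrier was 13 mm off, so I used the pocket edges and post instead, and the placings agreed with those.

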